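Check the springs of a tilting microscope stage

TASK

Check the springs of the tilting microscope stage with the fingertips: press down the domed pad at the corner beside the pointer until the pointer is level with the lower tab on the upright scale, keep it there for a second, and let the stage spring back level. Then press the pad at the opposite corner in the same way until the pointer has risen level with the upper tab, keep it there for a second, and let go so that the stage springs back. Do not push the pointer beyond either tab, do not touch the pointer or shift the tabs, and leave the objectives, jar and screwdriver where they are.

Things in the scene. Friction and masses are not known exactly. Their poses are not given: they have to be found in the camera images.
- stand: Fixed stand. Origin on the table below the stage's centre; x axis along the pointer to the scale, y along the hinge line, z up. Cross foot 14 mm thick: x -120 to 240, y +-45; crossbar x +-35, y +-125 mm. Bearing posts 108 mm high at y +-114 mm. Upright scale strip 22 mm wide at x 215-222 mm, top 164 mm above the table, a line each 10 mm, the long line at the rest height, 95 mm
- tilt_stage (a joint): Tilt (rad) of the 150 mm square, 12 mm thick plate, hinged along one diagonal 95 mm above the table; pads and pointer lie on the other. 0 = level, held by springs; + = pointer's corner down, - = opposite corner down. Stops at +-0.30. Spring 4 N m/rad: 4.8 N on a pad per 0.1 rad (8.4 mm of pad travel). Let go, it returns level by itself
- pointer_pad: Polished steel domed pad, 28 mm across and 8 mm high, on the corner of the stage on the pointer's side. Origin at the top of its dome, 84 mm from the hinge line and, with the stage level, 109 mm above the table. Its z axis is the stage's upward normal. This one lowers the pointer
- opposite_pad: The same domed pad on the opposite corner, 84 mm to the other side of the hinge line. Origin at the top of its dome. Pressing it raises the pointer
- pointer: Dark steel bar, 8 mm wide and 4 mm thick with a 3 mm thick round tip, fixed to the stage and sticking out beyond the pointer-side corner to the scale. Origin at the tip, 200 mm from the hinge line, 95 mm above the table when level; the tip goes down or up 2.4 mm for each mm that a pad is pressed
- low_tab: Lower of the two black tabs on the upright scale, 10 mm high and 34 mm wide with an 8 mm wide nose towards the pointer. Origin at the middle of the nose's end, 204 mm from the hinge line. It stands 20 to 42 mm below the rest height of the pointer. Friction-held on the strip
- high_tab: Upper black tab, like the lower one; it stands 20 to 42 mm above the rest height of the pointer
- long_objective: Loose steel microscope objective standing upright, 30 mm across, 58 mm high. Origin at the centre of its underside. Bystander
- short_objective: Loose steel microscope objective standing upright, 32 mm across, 38 mm high. Origin at the centre of its underside. Bystander
- screw_jar: Loose small closed glass jar with a steel cap, 48 mm across, 55 mm high. Origin at the centre of its underside. Bystander
- screwdriver: Loose screwdriver with a black handle, lying on the table, 170 mm long along its x axis. Bystander

How it is judged:
By the outcome, as a careful person would: the job done as asked, in the order asked, and still so for the second after the job is handed in, with the robot touching nothing.
It also fails if it takes over 48 s, if anything falls off the work surface, if the arm or the gripper's body presses on something with over 40 N, if the wrist force passes 120 N, or if a joint passes its speed limit or range.

ROBOT

A 6-joint arm with a two-finger parallel gripper is mounted at the origin on the work surface. World frame = base frame: x ahead of the robot, y to its left, z up, the work surface at z = 0. Lengths are in m, angles in rad, forces in N, time in s.
With the tool pointing down it reaches from about 0.25 to 0.725 m from the base axis. Payload 4 kg.
Tool frame: the origin (TCP) lies midway between the tips of the shut fingers; the grasp point (between the pads) lies 19 mm behind it; z points along the fingers, y is the direction in which the jaws open and shut (so a half turn about z gives the same grasp; the last joint's range is limited). The gripper opens to 85 mm and grips with 20 to 120 N. Pads are 22 mm wide; open, the fingers measure 114 mm over their backs; the gripper's body (76 mm by 85 mm) begins 54 mm behind the grasp point. The pads swing forward as they close: fully open they stand 13 mm farther back than shut.
Start: joints at [-1.129, 0.241, 0.005, 1.335, 0, 1.571], TCP at [0.214, -0.452, 0.231] pointing down, gripper open.
Joint ranges: [-2.72, 2.72], [-1.05, 1.87], [-1.09, 1.28], [-1.99, 2.15], [-1.42, 1.44], [-3.14, 3.14]. Speed limits (rad/s): [2.79, 2.79, 3.14, 3.14, 3.14, 3.14].

INTERFACE

Orientations are given as a unit quaternion [x, y, z, w].
In Python, from workcell import bot gives the robot as it stands.
- The arm moves only by the shell command python3 -m inch 'ROWS'. ROWS is JSON, a list of rows, each a list of 5 numbers: the shift along the tool's x, y, z scaled (see below), then the turn about the tool's z scaled (see below), then the closure, from 0 (fully open) to 1 (shut). A call has 1 to 10 rows; each row is the pose to reach, as a shift and turn from the pose commanded when the call began, along the tool's axes at that moment; what a row does not reach only later rows make up. The controller multiplies each number of a shift by 100 cm and each number of a turn by 120 degrees. A row lasts 1/8 s, in which the tool goes at most 62.5 mm and 10.7 degrees, less where a joint would pass 70% of its speed; a pose out of reach is approached as far as the arm can. A call with a number of a shift or a turn outside -1 to 1 is refused whole. A call with a gripper value outside its range is refused whole. The fingers move at their own pace and stop on an object; the grip force is fixed at half the most. Time passes only in rows, so rows that repeat a pose let the fingers close. It gives the time, the measured TCP pose, the force and the opening at its end, in the units of the state.
- bot.get_obs(): the state, without advancing time (a new reading comes with each control period).
- bot.camera(name): name is "scene" or "top"; returns the picture (384x512x3 uint8, red, green, blue); there is no depth.
- bot.calibration(name): a dict with "intrinsics" (3x3 intrinsics, pixels), "k1" (the pictures are not rectified: a ray, as slopes to the right and down, at radius r is drawn at 1 + k1 r^2 times it, then the intrinsics apply), "xyz" and "attitude" of the camera in the world. Camera axes: x right, y down, z forward; pixel columns grow to the right and rows downward; lengths in m; the calibration is good to about 2 mm. A picture is of the moment at which its call begins. calibration takes no time and is no camera call.
- bot.job_done(): hands the job in, once; it reports no verdict.
Trained networks look in the newest picture that a camera, given by its name, has taken for a name from the list of things; names that differ only in an ending like _2 or _b are one class to them, and where a whole thing is asked for, a point or a joint stands for the part that bears it (a point fixed in the world has none). Each returns a list of dicts, best first, with "score" (0 to 1); they miss things now and then, are a little off and sometimes report something else, mostly with a low value. They report only what shows in the picture. A call takes as long as a camera call.
- bot.masks_of(camera, target): "pixels" (384x512 bool, what is visible of it) and "extent" ([left, top, width, height] as shares, 0 to 1, of the picture: columns of its width, rows of its height, round what is visible of it).
- bot.spot_point(camera, target): "point" ([column, row] as shares, 0 to 1, of the picture: columns of its width, rows of its height: a listed point, or the origin of a listed thing).
The state is a dict: "clock": time; "joint_pos": joint angles; "joint_vel": joint speeds; "tau": joint torques, N m; "eef_pos": TCP position; "tool_rot": TCP orientation; "ft_force": force on the tool from outside, world axes, zero at the start; "ft_torque": the same for the moment, N m; "grip_width": finger opening in m.
Only numpy, scipy, OpenCV 4.12 (cv2) and the standard library are available. Lean on these libraries where they do the work, as an engineer would, in place of code of your own. Each camera call takes 0.05 s, during which the arm holds its last target.

## Working session

There is one attempt and no reset: what is moved stays moved. The work goes in short steps, Python scripts to look and compute and a shell command to move; the robot and the scene stay as the last step left them, time stands still between calls to the robot, and variables do not carry over. Pictures are saved under pics/ and viewed, and the job is handed in when it is done.

```bash
ls; mkdir -p pics; python3 - <<'E'
from workcell import bot
import cv2
for c in ("scene","top"):
    im=bot.camera(c); cv2.imwrite(f"pics/{c}0.png",im[:,:,::-1]); print(c,bot.calibration(c))
    for t in ("pointer_pad","opposite_pad","pointer","low_tab","high_tab","stand"):
        print(t,[(round(d["score"],2),round(d["point"][0]*512,1),round(d["point"][1]*384,1)) for d in bot.spot_point(c,t)][:3])
print(bot.get_obs())
E
```

```text
pics
scene {'intrinsics': array([[479.6978434 ,   0.        , 253.63518475],
       [  0.        , 479.6978434 , 184.31687303],
       [  0.        ,   0.        ,   1.        ]]), 'k1': -0.18890798603679762, 'xyz': array([1.043656  , 0.25830031, 0.78996246]), 'attitude': array([ 0.52590177,  0.79789687, -0.24808062, -0.15888335])}
pointer_pad [(0.49, 227.5, 151.1)]
opposite_pad [(0.49, 324.4, 170.9)]
pointer [(0.68, 172.4, 149.7)]
low_tab [(0.69, 168.5, 157.6)]
high_tab [(0.5, 162.5, 131.3)]
stand [(0.88, 273.2, 191.2)]
top {'intrinsics': array([[356.13690913,   0.        , 258.87126722],
       [  0.        , 356.13690913, 194.96107775],
       [  0.        ,   0.        ,   1.        ]]), 'k1': -0.011624785973773477, 'xyz': array([0.52397864, 0.03869345, 0.73299466]), 'attitude': array([-0.70033851,  0.712055  , -0.03934787,  0.03090951])}
pointer_pad [(0.49, 272.3, 201.6)]
opposite_pad [(0.74, 178.3, 225.5)]
pointer [(0.54, 337.1, 190.1)]
low_tab [(0.45, 334.8, 188.2)]
high_tab [(0.49, 340.6, 186.8)]
stand [(0.73, 230.4, 215.5)]
{'clock': 0.7, 'joint_pos': array([-1.12899551e+00,  2.40559769e-01,  5.01263209e-03,  1.33522162e+00,
        3.23884506e-06,  1.57080490e+00]), 'joint_vel': array([ 1.23227375e-04,  2.61219718e-03, -7.86216584e-04, -8.76870443e-04,
        8.19298721e-04,  5.33770515e-05]), 'tau': array([ 6.06273643e-04, -3.72077680e+01,  2.52641237e+01,  9.03854725e-04,
       -9.10700260e-05, -4.57895524e-06]), 'eef_pos': array([ 0.21378375, -0.45198869,  0.23133141]), 'tool_rot': array([9.75701498e-01, 2.19104055e-01, 4.60029334e-06, 1.30941088e-05]), 'ft_force': array([-0.18237037,  0.91077981,  1.42947218]), 'ft_torque': array([-0.0157876 , -0.01721783,  0.05597975]), 'grip_width': 0.08514284907403936}
```

```bash
python3 - <<'E'
import cv2
for c,r in (("scene",(60,260,110,400)),("top",(140,290,130,380))):
    im=cv2.imread(f"pics/{c}0.png"); cv2.imwrite(f"pics/{c}0z.png",cv2.resize(im[r[0]:r[1],r[2]:r[3]],None,fx=2.7,fy=2.7,interpolation=cv2.INTER_CUBIC))
E
cat > h.py <<'E'
import numpy as np, cv2
from scipy.spatial.transform import Rotation as R
from workcell import bot
def ray(c,p):
    k=bot.calibration(c); K=k["intrinsics"]
    u=cv2.undistortPoints(np.array([[p]],float),K,np.array([k["k1"],0,0,0,0.]))[0,0]
    return k["xyz"],R.from_quat(k["attitude"]).apply([u[0],u[1],1.])
def atz(c,p,z):
    o,d=ray(c,p); return o+d*(z-o[2])/d[2]
def proj(c,P):
    k=bot.calibration(c); q=R.from_quat(k["attitude"]).inv().apply(np.atleast_2d(P)-k["xyz"])
    s=q[:,:2]/q[:,2:]; r=(s**2).sum(1,keepdims=True); s=s*(1+k["k1"]*r); K=k["intrinsics"]
    return s*K[0,0]+K[:2,2]
def tri(ps):
    A=np.zeros((3,3));b=np.zeros(3)
    for c,p in ps:
        o,d=ray(c,p); d=d/np.linalg.norm(d); M=np.eye(3)-np.outer(d,d); A+=M;b+=M@o
    return np.linalg.solve(A,b)
E
python3 - <<'E'
from h import *
np.set_printoptions(precision=4,suppress=True)
for n,s,t,z in (("pp",(227.5,151.1),(272.3,201.6),.109),("op",(324.4,170.9),(178.3,225.5),.109),("ptr",(172.4,149.7),(337.1,190.1),.095),("low",(168.5,157.6),(334.8,188.2),.065),("high",(162.5,131.3),(340.6,186.8),.125)):
    print(n,tri([("scene",s),("top",t)]),atz("scene",s,z),atz("top",t,z))
E
```

```text
pp [0.5751 0.004  0.116 ] [ 0.5716 -0.0024  0.109 ] [0.574  0.0073 0.109 ]
op [0.5358 0.1729 0.0978] [0.5449 0.1729 0.109 ] [0.5349 0.172  0.109 ]
ptr [ 0.5941 -0.1106  0.0871] [ 0.5987 -0.1039  0.095 ] [ 0.5941 -0.1111  0.095 ]
low [ 0.6012 -0.1142  0.0683] [ 0.5994 -0.1171  0.065 ] [ 0.6011 -0.1139  0.065 ]
high [ 0.5968 -0.1117  0.1405] [ 0.5871 -0.1264  0.125 ] [ 0.5964 -0.1103  0.125 ]
```

View pics/scene0z.png

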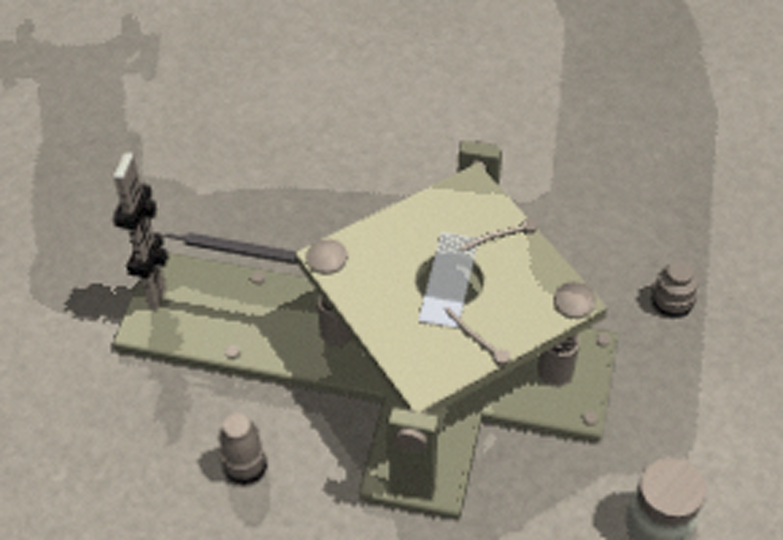

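View pics/top0z.png

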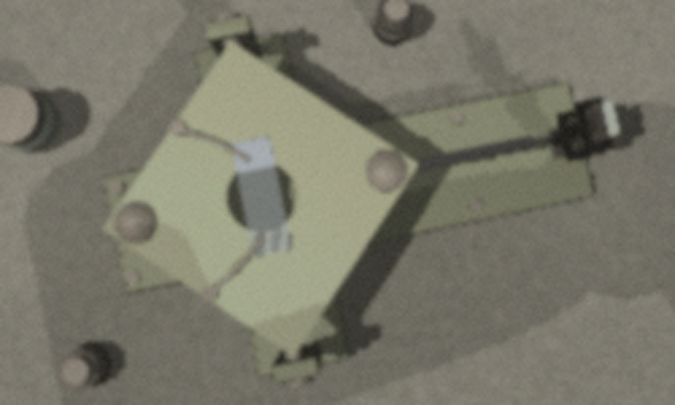

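View pics/scene0.png

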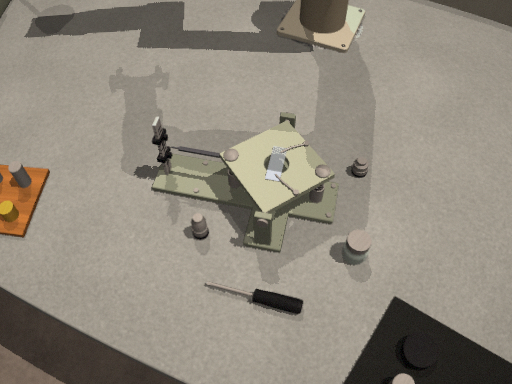

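View pics/top0.png

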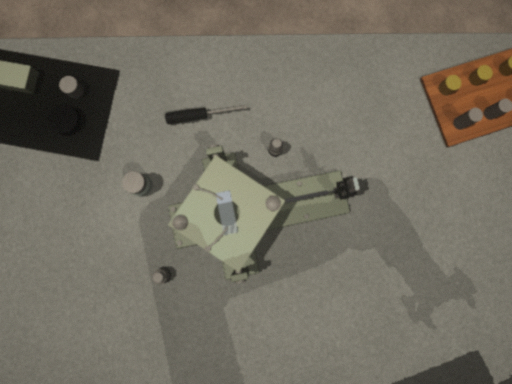

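```bash
cat >> h.py <<'E'
def S(p,P):
    c,s=np.cos(p[2]),np.sin(p[2]); P=np.atleast_2d(P).astype(float)
    return np.c_[p[0]+c*P[:,0]-s*P[:,1],p[1]+s*P[:,0]+c*P[:,1],P[:,2]]
E
python3 - <<'E'
from h import *
from scipy.optimize import least_squares
np.set_printoptions(precision=4,suppress=True)
so=lambda a,b:(110+a/2.7,60+b/2.7); to=lambda a,b:(130+a/2.7,140+b/2.7)
obs=[("scene",so(326,256),(84,0,105)),("scene",so(574,300),(-84,0,105)),("top",to(386,170),(84,0,106)),("top",to(136,222),(-84,0,106)),
("top",to(572,84),(240,45,14)),("top",to(593,195),(240,-45,14)),("scene",so(113,347),(240,45,14)),("scene",so(600,437),(-120,45,14)),("scene",so(613,333),(-120,-45,14)),
("scene",so(362,500),(35,125,14)),("scene",so(460,515),(-35,125,14)),("top",to(132,290),(-120,-45,14)),
("top",to(420,165),(106,0,101)),("top",to(104,230),(-106,0,101)),("scene",so(297,252),(106,0,101)),("scene",so(607,310),(-106,0,101)),("scene",so(420,412),(0,106,101))]
def res(p,cam=None):
    r=[]
    for c,px,P in obs:
        if cam and c!=cam: r.append([0,0]);continue
        r.append(proj(c,S(p,np.array(P)/1000))[0]-px)
    return np.array(r).ravel()
p0=[.555,.09,-1.34]
for cam in(None,"scene","top"):
    f=least_squares(lambda p:res(p,cam),p0,loss="soft_l1");print(cam,f.x)
    if cam is None: p=f.x;print(res(p).reshape(-1,2))
np.save("pose.npy",p)
c=[.045,.065,.095,.115,.125,.137]
print("pads",S(p,[(.084,0,.109),(-.084,0,.109)]),S(p,[(.2,0,.095)]))
for cam in("scene","top"):
    print(cam,"tip",proj(cam,S(p,[(.2,0,.095)])));print([ (z,proj(cam,S(p,[(.204,0,z)]))[0].round(1)) for z in (.053,.06,.067,.075,.115,.123,.13,.137)])
    for t in("low_tab","high_tab","pointer"):
        for d in bot.masks_of(cam,t)[:2]:
            v,u=np.nonzero(d["pixels"]);print(t,round(d["score"],2),len(u),u.min(),u.max(),v.min(),v.max(),u.mean(),v.mean())
im=cv2.imread("pics/scene0.png")[110:190,140:230]; cv2.imwrite("pics/tabs.png",cv2.resize(im,None,fx=8,fy=7,interpolation=cv2.INTER_NEAREST))
E
```

```text
None [ 0.5573  0.0875 -1.3861]
[[ 0.2777 -0.6187]
 [ 0.5998 -0.6306]
 [ 0.5975 -0.5291]
 [-0.5738 -0.715 ]
 [-0.6912 -1.7521]
 [ 1.4011  0.1376]
 [-0.8529 -1.5497]
 [ 1.0691 -0.3179]
 [ 2.193  -0.5933]
 [-1.5071 -2.153 ]
 [ 0.1208 -0.1964]
 [-3.1425  1.0177]
 [-0.0669 -0.9147]
 [-0.4037 -1.1108]
 [-0.5683  0.173 ]
 [ 0.3715 -0.8172]
 [-1.3624  0.6595]]
scene [ 0.5585  0.0878 -1.3805]
top [ 0.5562  0.087  -1.3867]
pads [[0.5728 0.0049 0.109 ]
 [0.5419 0.1701 0.109 ]] [[ 0.5941 -0.1091  0.095 ]]
scene tip [[171.1955 147.0753]]
[(0.053, array([172.4, 160.3])), (0.06, array([171.9, 158.1])), (0.067, array([171.4, 155.9])), (0.075, array([170.7, 153.3])), (0.115, array([167.6, 139.9])), (0.123, array([166.9, 137.1])), (0.13, array([166.3, 134.6])), (0.137, array([165.7, 132.1]))]
low_tab 0.67 123 157 171 146 162 165.0 155.3252032520325
high_tab 0.72 146 152 167 128 145 160.0068493150685 137.95205479452054
top tip [[335.998  190.1358]]
[(0.053, array([333.1, 192.2])), (0.06, array([333.9, 191.8])), (0.067, array([334.7, 191.4])), (0.075, array([335.7, 190.9])), (0.115, array([340.8, 188.4])), (0.123, array([341.9, 187.9])), (0.13, array([342.9, 187.4])), (0.137, array([343.9, 186.9]))]
low_tab 0.45 32 336 343 189 197 339.1875 193.28125
low_tab 0.39 7211 169 327 156 269 228.0220496463736 212.17653584801
pointer 0.57 182 285 327 190 202 305.4175824175824 195.74725274725276
```

View pics/tabs.png

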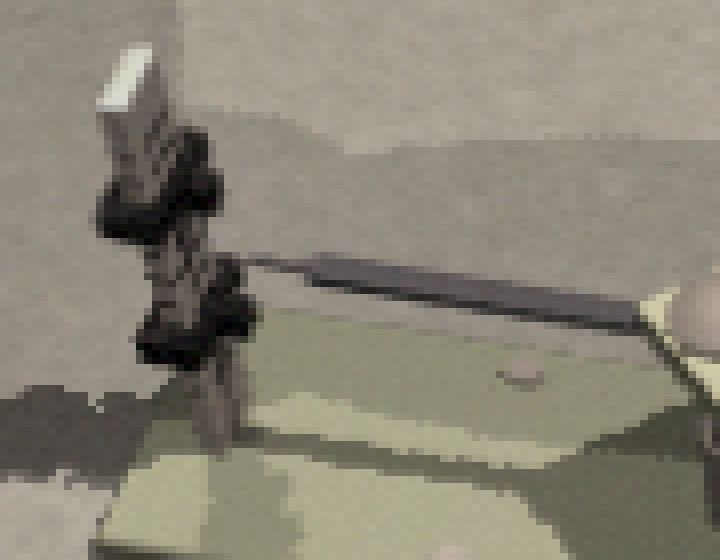

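```bash
python3 - <<'E'
from h import *
ims=[bot.camera("scene").astype(float) for _ in range(8)]
it=[bot.camera("top").astype(float) for _ in range(8)]
np.save("scene_avg.npy",np.mean(ims,0));np.save("top_avg.npy",np.mean(it,0))
print(np.std(ims,0).mean())
a=np.mean(ims,0)[:,:,::-1]
cv2.imwrite("pics/tabs2.png",cv2.resize(np.clip(a[112:178,142:200]*1.5,0,255).astype(np.uint8),None,fx=9,fy=9,interpolation=cv2.INTER_CUBIC))
b=np.mean(it,0)[:,:,::-1]
cv2.imwrite("pics/tabs2t.png",cv2.resize(np.clip(b[165:210,310:375]*1.5,0,255).astype(np.uint8),None,fx=10,fy=10,interpolation=cv2.INTER_CUBIC))
p=np.load("pose.npy")
print(proj("scene",S(p,[(.215,.011,.164),(.215,-.011,.164),(.222,.011,.164),(.222,-.011,.164),(.2,0,.095),(.215,.011,.014),(.215,-.011,.014)])).round(1))
print(proj("top",S(p,[(.215,.011,.164),(.215,-.011,.164),(.222,.011,.164),(.222,-.011,.164),(.2,0,.095)])).round(1))
g=a.mean(2);print(g[126:166,150:176].astype(int))
E
```

```text
1.5185754031561987
[[155.4 125.8]
 [159.6 116.6]
 [151.7 125.2]
 [155.9 116.1]
 [171.2 147.1]
 [168.3 175.4]
 [171.8 166.8]]
[[353.1 176.9]
 [356.2 190.1]
 [357.3 176. ]
 [360.4 189.3]
 [336.  190.1]]
[[136 138 105 ... 150 142 154]
 [135 138 113 ... 139 134 138]
 [139 140 121 ... 138 137 135]
 ...
 [144 147 144 ... 133 132 132]
 [144 145 141 ... 132 133 133]
 [143 144 144 ... 133 132 132]]
```

View pics/tabs2.png

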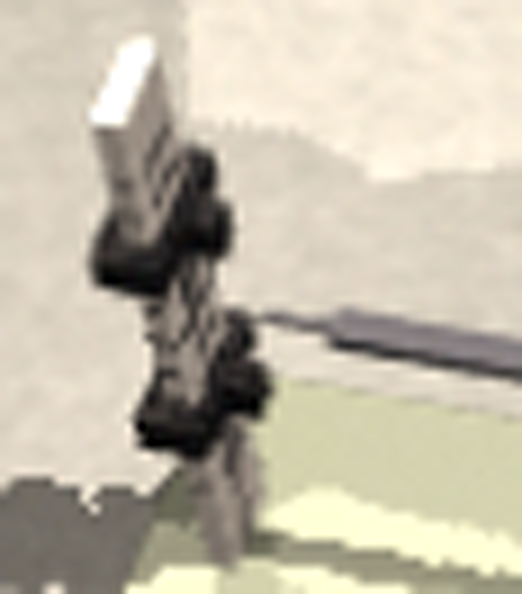

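View pics/tabs2t.png

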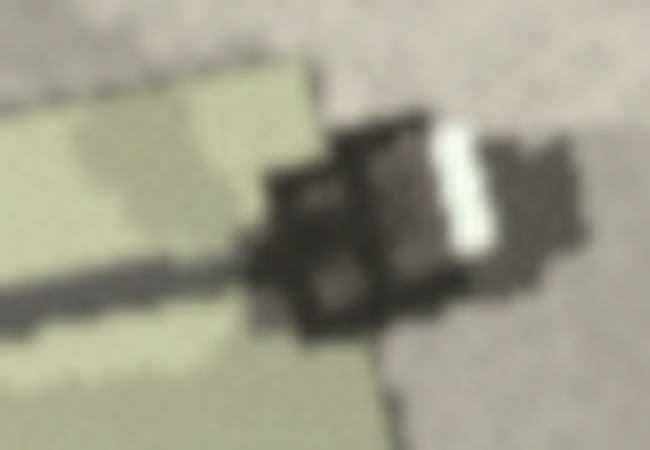

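```bash
cat > fit.py <<'E'
from h import *
from scipy.optimize import minimize
p=np.load("pose.npy"); g=np.load("scene_avg.npy").mean(2)
X0,Y0,W,H=146,120,36,50; U=10
sub=g[Y0:Y0+H,X0:X0+W]
dark=np.clip((85-sub)/(85-30),0,1)   # darkness
def box(x0,x1,y,z0,z1): return np.array([(x,yy,z) for x in(x0,x1) for yy in(-y,y) for z in(z0,z1)])
def render(h,xa,xb,dx,dy):
    m=np.zeros((H*U,W*U),np.uint8)
    for B in (box(.204,xa+.002,.004,h-.005,h+.005),box(xa,xb,.017,h-.005,h+.005)):
        q=proj("scene",S(p,B))+[dx,dy]
        q=((q-[X0,Y0]+.5)*U).astype(np.int32)
        cv2.fillConvexPoly(m,cv2.convexHull(q),1)
    # strip in front? strip occludes the body behind it
    return cv2.resize(m.astype(np.float32),(W,H),interpolation=cv2.INTER_AREA)
def strip(dx,dy,z0,z1,xa):
    pass
for name,h0,rng in(("low",.064,(143,165)),("high",.125,(124,147))):
    rows=slice(rng[0]-Y0,rng[1]-Y0)
    best=[]
    for h in np.arange(h0-.014,h0+.014,.0005):
        for xa in (.208,.210,.212):
            for xb in (.215,.219,.222,.226):
                r=render(h,xa,xb,0,0)
                best.append((((r-dark)[rows]**2).sum(),h,xa,xb))
    best.sort();print(name,[tuple(np.round(b,4)) for b in best[:6]])
    b=best[0]; r=render(*b[1:],0,0)
    o=np.hstack([dark,r,abs(dark-r)]);cv2.imwrite(f"pics/fit_{name}.png",cv2.resize((o*255).astype(np.uint8),None,fx=7,fy=7,interpolation=cv2.INTER_NEAREST))
E
python3 fit.py
```

```text
low [(np.float64(72.5116), np.float64(0.069), np.float64(0.212), np.float64(0.226)), (np.float64(72.6446), np.float64(0.07), np.float64(0.212), np.float64(0.226)), (np.float64(72.8883), np.float64(0.0695), np.float64(0.212), np.float64(0.226)), (np.float64(73.8028), np.float64(0.0685), np.float64(0.212), np.float64(0.226)), (np.float64(74.2798), np.float64(0.0705), np.float64(0.212), np.float64(0.226)), (np.float64(74.5889), np.float64(0.0685), np.float64(0.212), np.float64(0.219))]
high [(np.float64(51.5189), np.float64(0.121), np.float64(0.212), np.float64(0.219)), (np.float64(51.9792), np.float64(0.1205), np.float64(0.212), np.float64(0.219)), (np.float64(51.9906), np.float64(0.1235), np.float64(0.212), np.float64(0.215)), (np.float64(52.2516), np.float64(0.12), np.float64(0.212), np.float64(0.219)), (np.float64(52.4398), np.float64(0.1215), np.float64(0.212), np.float64(0.219)), (np.float64(52.8056), np.float64(0.122), np.float64(0.212), np.float64(0.219))]
```

```bash
python3 - <<'E'
from h import *
p=np.load("pose.npy")
a=np.load("scene_avg.npy")[:,:,::-1]
F=12;X0,Y0=148,112
im=cv2.resize(np.clip(a[Y0:Y0+55,X0:X0+32]*1.5,0,255).astype(np.uint8),None,fx=F,fy=F,interpolation=cv2.INTER_CUBIC)
im2=im.copy()
def dr(P,col,closed=True):
    q=((proj("scene",S(p,P))-[X0,Y0]+.5)*F).astype(int); cv2.polylines(im2,[q.reshape(-1,1,2)],closed,col,1)
for h,c in((.069,(0,0,255)),(.122,(0,255,0))):
    dr([(.204,y,h+z) for y,z in((-.004,-.005),(.004,-.005),(.004,.005),(-.004,.005))],c)
    dr([(.212,y,h+z) for y,z in((-.017,-.005),(.017,-.005),(.017,.005),(-.017,.005))],c)
dr([(.215,y,z) for y,z in((-.011,.014),(.011,.014),(.011,.164),(-.011,.164))],(255,0,0))
dr([(.16,0,.095),(.2,0,.095)],(255,0,255),False)
cv2.imwrite("pics/ov.png",np.hstack([im,im2])); print(im2.shape)
E
```

```text
(660, 384, 3)
```

View pics/ov.png

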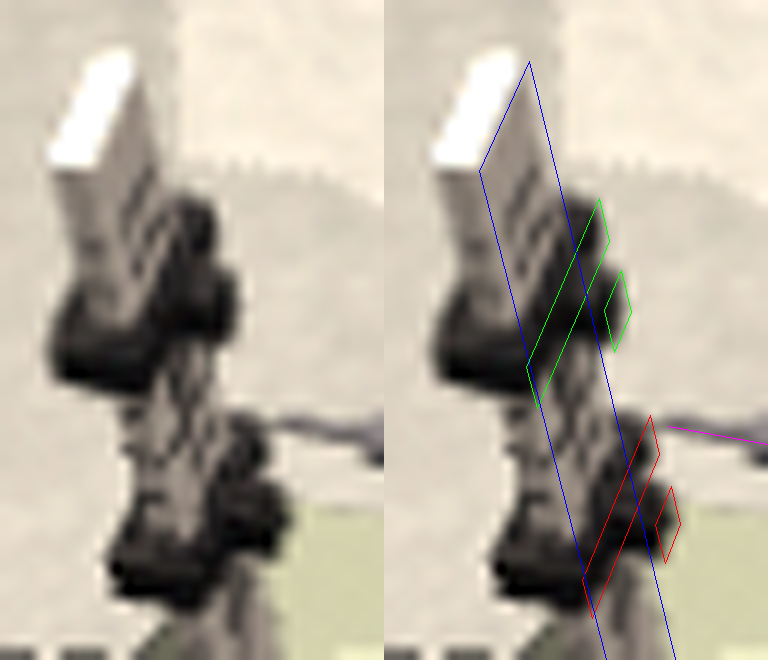

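View pics/fit_low.png

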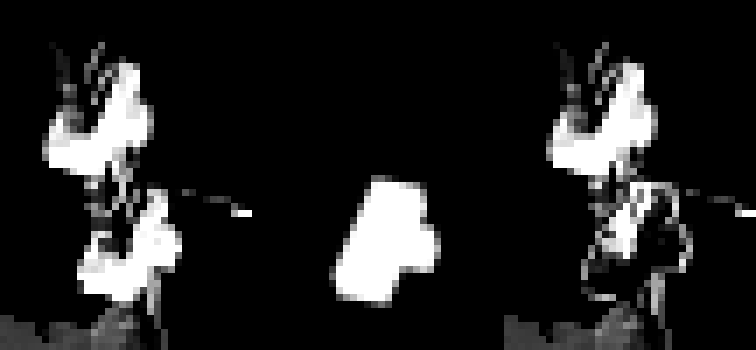

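```bash
cat >> fit.py <<'E'
print("----")
# right-hand silhouette only: columns right of the strip front face
for dx,dy in((-.6,-.3),(-.8,-.3),(-.6,0),(-.5,-.5)):
  for name,h0,rng in(("low",.068,(144,163)),("high",.123,(126,144))):
    best=[]
    for h in np.arange(h0-.01,h0+.01,.0005):
      for xa in (.208,.210,.212):
        r=render(h,xa,.222,dx,dy)
        yy,xx=np.mgrid[Y0:Y0+H,X0:X0+W]
        a=proj("scene",S(p,[(.215,-.009,.164),(.215,-.009,.014)]))
        xl=a[0,0]+(yy-a[0,1])*(a[1,0]-a[0,0])/(a[1,1]-a[0,1])
        M=(xx>xl+1)&(xx<xl+12)&(yy>=rng[0])&(yy<rng[1])
        if name=="low": M&=~((yy<150)&(xx>170))
        best.append((((r-dark)**2)[M].sum(),h,xa))
    best.sort();print(dx,dy,name,[tuple(np.round(b,4).tolist()) for b in best[:3]])
E
python3 fit.py|sed -n '/----/,$p'
```

```text
Traceback (most recent call last):
  File "fit.py", line 24, in <module>
    r=render(h,xa,xb,0,0)
  File "fit.py", line 11, in render
    q=proj("scene",S(p,B))+[dx,dy]
      ~~~~^^^^^^^^^^^^^^^^
  File "h.py", line 11, in proj
    k=bot.calibration(c); q=R.from_quat(k["attitude"]).inv().apply(np.atleast_2d(P)-k["xyz"])
ValueError: time passes only in moves, steps and waits
```

```bash
sed -i 's/^def ray/_C={}\ndef cal(c):\n    if c not in _C: _C[c]=bot.calibration(c)\n    return _C[c]\ndef ray/; s/k=bot.calibration(c)/k=cal(c)/' h.py; python3 fit.py|sed -n '/----/,$p'
```

```text
----
-0.6 -0.3 low [(2.4212, 0.068, 0.212), (2.4257, 0.0675, 0.212), (2.5447, 0.0685, 0.212)]
-0.6 -0.3 high [(1.6445, 0.121, 0.212), (1.8536, 0.1205, 0.212), (2.0292, 0.12, 0.212)]
-0.8 -0.3 low [(1.246, 0.0675, 0.212), (1.27, 0.068, 0.212), (1.4539, 0.0685, 0.212)]
-0.8 -0.3 high [(0.9649, 0.121, 0.212), (0.974, 0.1205, 0.212), (1.1011, 0.12, 0.212)]
-0.6 0 low [(1.8719, 0.069, 0.212), (2.0611, 0.0685, 0.212), (2.0627, 0.0695, 0.212)]
-0.6 0 high [(1.4786, 0.121, 0.212), (1.4869, 0.1215, 0.212), (1.6688, 0.122, 0.212)]
-0.5 -0.5 low [(3.4909, 0.0675, 0.212), (3.5559, 0.067, 0.212), (3.6886, 0.068, 0.212)]
-0.5 -0.5 high [(2.7833, 0.12, 0.212), (2.8868, 0.1205, 0.212), (2.8938, 0.121, 0.212)]
```

```bash
python3 -m inch '[[0.06,-0.03,0,0,1],[0.12,-0.06,0,0,1],[0.17,-0.085,0,0,1],[0.225,-0.112,0,0,1],[0.28,-0.14,0,0,1],[0.33,-0.165,0,0,1],[0.385,-0.192,0,0,1],[0.435,-0.217,0,0,1],[0.485,-0.242,0.02,0,1],[0.52,-0.2595,0.05,0,1]]'
cat > st.py <<'E'
from h import *
import sys
np.set_printoptions(precision=4,suppress=True)
p=np.load("pose.npy"); o=bot.get_obs()
print("t",round(o["clock"],2),"eef",o["eef_pos"],"q",o["tool_rot"],"F",o["ft_force"],"w",round(o["grip_width"],4))
T=R.from_quat(o["tool_rot"])
for n,x in(("pp",.084),("op",-.084)):
    d=S(p,[(x,0,.109)])[0]-o["eef_pos"]; print(n,"tool shift",T.inv().apply(d))
a=[bot.camera("scene") for _ in range(3)]; n=sys.argv[1]
g=np.mean(a,0)[:,:,::-1]; np.save(f"{n}.npy",g)
cv2.imwrite(f"pics/{n}.png",g)
z1=cv2.resize(g[100:220,140:350].clip(0,255),None,fx=3.7,fy=3.7,interpolation=cv2.INTER_CUBIC)
cv2.imwrite(f"pics/{n}_a.png",z1)
cv2.imwrite(f"pics/{n}_b.png",cv2.resize(np.clip(g[112:172,148:208]*1.5,0,255),None,fx=10,fy=10,interpolation=cv2.INTER_CUBIC))
E
python3 st.py s1
```

```text
clock: 3.05
eef_pos: [0.5752, 0.0072, 0.1817]
tool_rot: [0.975, 0.22, 0.002, 0.0]
ft_force: [0.1, -0.9, 0.0]
grip_width: -0.0002
t 3.05 eef [0.5752 0.0072 0.1817] q [0.9755 0.22   0.0018 0.0003] F [ 0.0676 -0.8551  0.0252] w -0.0002
pp tool shift [-0.0034  0.0009  0.0727]
op tool shift [ 0.0396 -0.1615  0.0726][ WARN:0@22.087] global loadsave.cpp:1063 imwrite_ Unsupported depth image for selected encoder is fallbacked to CV_8U.
```

View pics/s1_a.png

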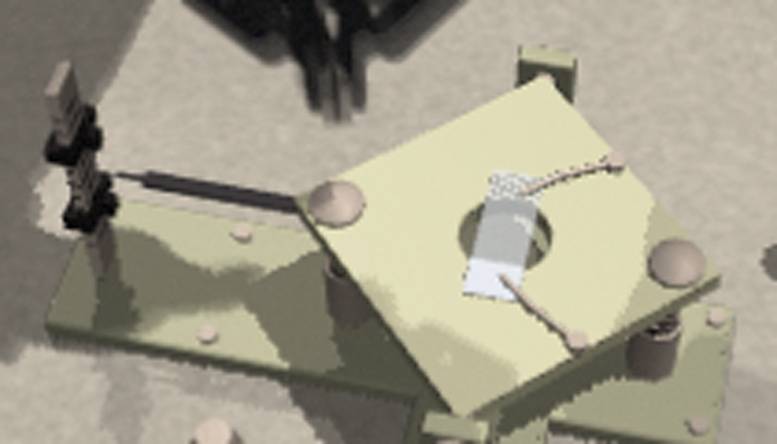

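```bash
python3 -m inch '[[0,0,0.03,0,1],[0,0,0.055,0,1],[0,0,0.066,0,1],[0,0,0.066,0,1]]'; python3 st.py s2
```

```text
clock: 3.7
eef_pos: [0.5725, 0.0041, 0.1156]
tool_rot: [0.976, 0.219, -0.0, 0.0]
ft_force: [-0.8, 0.4, 0.1]
grip_width: -0.0
t 3.7 eef [0.5725 0.0041 0.1156] q [ 0.9758  0.2185 -0.0003  0.    ] F [-0.7636  0.4199  0.0581] w -0.0
pp tool shift [ 0.0006 -0.0006  0.0066]
op tool shift [ 0.0431 -0.1632  0.0066][ WARN:0@17.399] global loadsave.cpp:1063 imwrite_ Unsupported depth image for selected encoder is fallbacked to CV_8U.
```

View pics/s2_a.png

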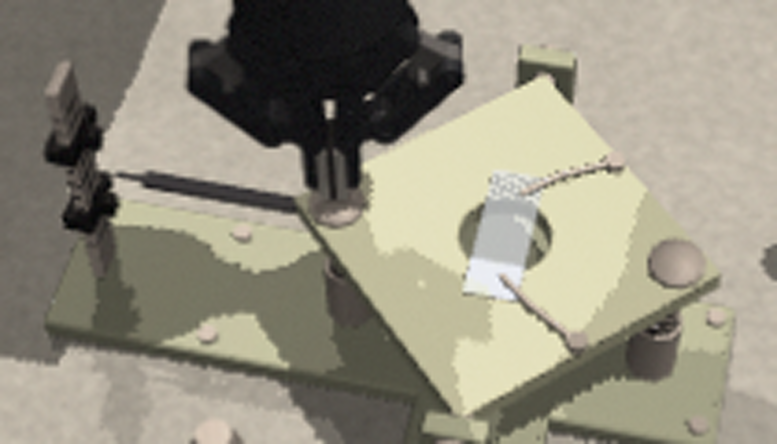

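```bash
python3 -m inch '[[0,0,0.004,0,1],[0,0,0.008,0,1],[0,0,0.012,0,1],[0,0,0.0155,0,1],[0,0,0.0155,0,1],[0,0,0.0155,0,1]]'; python3 st.py s3
```

```text
clock: 4.6
eef_pos: [0.5735, 0.0043, 0.1004]
tool_rot: [0.976, 0.219, 0.001, 0.001]
ft_force: [1.5, -3.4, 4.7]
grip_width: 0.0001
t 4.6 eef [0.5735 0.0043 0.1004] q [0.9758 0.2189 0.0006 0.0007] F [ 1.4731 -3.4333  4.7332] w 0.0001
pp tool shift [-0.0004 -0.0009 -0.0086]
op tool shift [ 0.0422 -0.1634 -0.0089][ WARN:0@17.697] global loadsave.cpp:1063 imwrite_ Unsupported depth image for selected encoder is fallbacked to CV_8U.
```

View pics/s3_b.png

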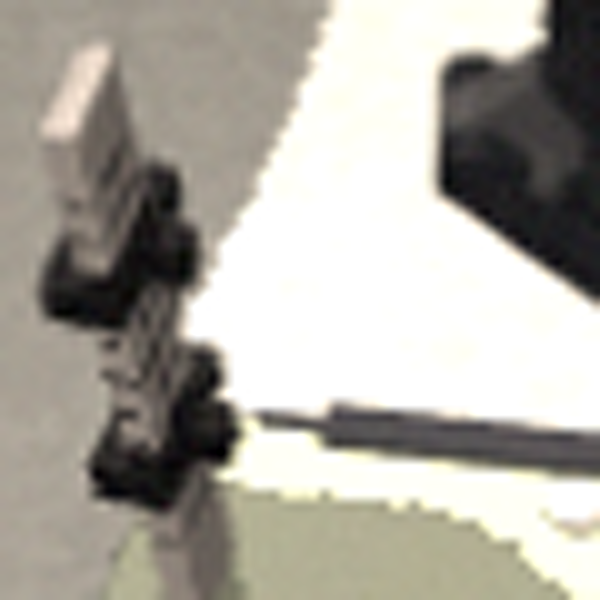

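```bash
cat > ov.py <<'E'
from h import *
import sys
n,F,drop=sys.argv[1],10,float(sys.argv[2])  # drop tip mm (neg=up)
h=float(sys.argv[3]); dx,dy=float(sys.argv[4]),float(sys.argv[5])
p=np.load("pose.npy"); g=np.load(n+".npy");X0,Y0=148,112
im=cv2.resize(np.clip(g[Y0:Y0+60,X0:X0+40]*1.5,0,255),None,fx=F,fy=F,interpolation=cv2.INTER_CUBIC).clip(0,255).astype(np.uint8)
i2=im.copy()
def dr(P,c,cl=True):
    q=((proj("scene",S(p,P))+[dx,dy]-[X0,Y0]+.5)*F).round().astype(int);cv2.polylines(i2,[q.reshape(-1,1,2)],cl,c,1);return q
b=np.arcsin(drop/200)if 0 else np.arcsin(drop/1000/.2)
f=lambda r,y,t:(r*np.cos(b)-t*np.sin(-b),y,.095-r*np.sin(b)+t*np.cos(b))
print(dr([f(.2,0,.0),f(.188,0,.0),f(.12,0,0)],(255,0,255),False)[0])
dr([f(.188,-.004,.002),f(.188,.004,.002),f(.12,.004,.002),f(.12,-.004,.002)],(255,0,0))
for hh in [float(x) for x in sys.argv[3].split(",")]:
    print(dr([(.204,y,hh+z) for y,z in((-.004,-.005),(.004,-.005),(.004,.005),(-.004,.005))],(0,0,255)))
    dr([(.212,y,hh+z) for y,z in((-.017,-.005),(.017,-.005),(.017,.005),(-.017,.005))],(0,160,0))
cv2.imwrite(f"pics/{n}_ov{sys.argv[6]}.png",np.hstack([im,i2])[:, :])
E
python3 ov.py s3 20.5 0.069 -0.6 -0.3 a
```

```text
[252 421]
[[241 434]
 [228 466]
 [221 435]
 [234 402]]
```

View pics/s3_ova.png

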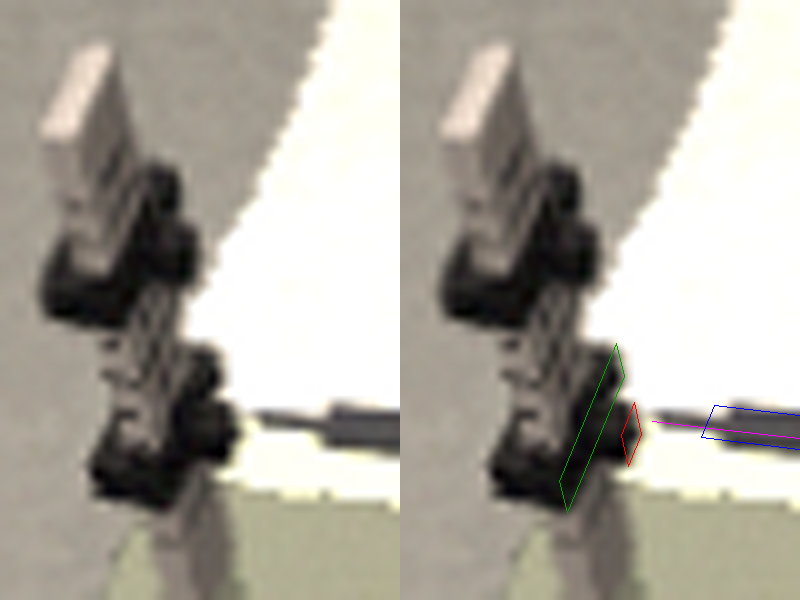

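```bash
python3 -m inch '[[0,0,0.001,0,1],[0,0,0.002,0,1],[0,0,0.002,0,1]]'; python3 st.py s4; python3 ov.py s4 24.5 0.0695 -0.6 -0.3 a
```

```text
clock: 5.12
eef_pos: [0.5733, 0.0048, 0.0982]
tool_rot: [0.976, 0.219, 0.0, 0.0]
ft_force: [0.2, -2.8, 6.1]
grip_width: -0.0001
t 5.12 eef [0.5733 0.0048 0.0982] q [0.9757 0.2191 0.0005 0.0003] F [ 0.1733 -2.8416  6.1052] w -0.0001
pp tool shift [-0.0004 -0.0004 -0.0108]
op tool shift [ 0.0423 -0.1629 -0.0109]
[257 434]
[[241 433]
 [228 465]
 [220 433]
 [233 401]][ WARN:0@6.677] global loadsave.cpp:1063 imwrite_ Unsupported depth image for selected encoder is fallbacked to CV_8U.
```

View pics/s4_ova.png

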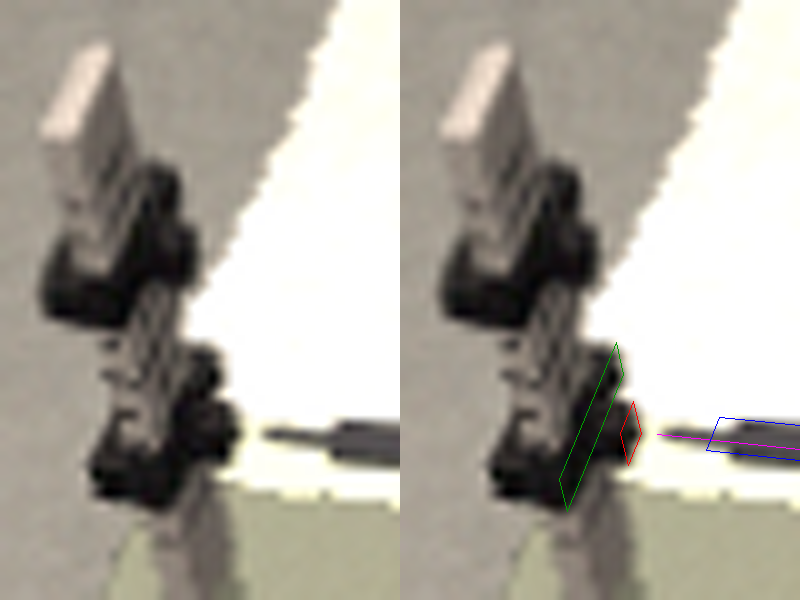

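```bash
cat > fit2.py <<'E'
from h import *
import sys
p=np.load("pose.npy"); n=sys.argv[1]; which=sys.argv[2]; g=np.load(n+".npy").mean(2)
X0,Y0,W,H,U=150,124,40,44,10
sub=g[Y0:Y0+H,X0:X0+W]; yy,xx=np.mgrid[Y0:Y0+H,X0:X0+W]
def box(x0,x1,y,z0,z1): return np.array([(x,a,z) for x in(x0,x1) for a in(-y,y) for z in(z0,z1)])
a=proj("scene",S(p,[(.215,-.011,.164),(.215,-.011,.014)]))
xl=a[0,0]+(yy-a[0,1])*(a[1,0]-a[0,0])/(a[1,1]-a[0,1])
r0,r1=((145,160) if which=="low" else (126,144))
M=(xx>xl+.5)&(xx<xl+6.5)&(yy>=r0)&(yy<r1)
if which=="low" : M&=~((xx>=173))
else: M&=~((xx>=170))
# local bg: brightest side ; ink from percentile
bg=cv2.dilate(sub.astype(np.float32),np.ones((7,7))); dk=25
dark=np.clip((bg-sub)/(bg-dk),0,1)
H0=.0685 if which=="low" else .122
for dy in(-.7,-.5,-.3,0):
  best=[]
  for dx in(-1.2,-1,-.8,-.6,-.4):
   for xa in(.208,.21,.212):
    for h in np.arange(H0-.006,H0+.006,.00025):
     m=np.zeros((H*U,W*U),np.uint8)
     for B in(box(.204,.214,.004,h-.005,h+.005),box(xa,.222,.017,h-.005,h+.005)):
        q=((proj("scene",S(p,B))+[dx,dy]-[X0,Y0]+.5)*U).round().astype(np.int32); cv2.fillConvexPoly(m,cv2.convexHull(q),1)
     r=cv2.resize(m.astype(np.float32),(W,H),interpolation=cv2.INTER_AREA); r=cv2.GaussianBlur(r,(3,3),.6)
     best.append((((r-dark)**2)[M].sum(),h,xa,dx))
  best.sort(); b=best[0]
  t=proj("scene",S(p,[(.2,0,b[1])]))[0]+[b[3],dy]
  print(dy,[np.round(x,4).tolist() for x in best[:2]],"level tip px",t.round(2))
# tip centroid columns 
for c in range(171,181):
    col=g[:,c]; lo,hi=int(sys.argv[3]),int(sys.argv[4]); s=np.clip(np.median(col[lo:hi])-col[lo:hi],0,None); s[s<25]=0
    if s.sum(): print(c,round((s*np.arange(lo,hi)).sum()/s.sum(),2),int(s.sum()))
E
python3 fit2.py s4 low 148 161
```

```text
-0.7 [[0.2744, 0.0672, 0.212, -0.6], [0.2862, 0.0675, 0.212, -0.6]] level tip px [172.71 155.44]
-0.5 [[0.278, 0.0678, 0.212, -0.6], [0.2784, 0.0675, 0.212, -0.6]] level tip px [172.67 155.49]
-0.3 [[0.3148, 0.0685, 0.212, -0.6], [0.318, 0.0685, 0.212, -0.4]] level tip px [172.62 155.45]
0 [[0.2718, 0.0693, 0.212, -0.4], [0.2864, 0.0695, 0.212, -0.4]] level tip px [172.76 155.51]
171 154.53 246
172 155.52 211
174 154.71 125
175 154.97 221
176 155.0 235
177 155.19 234
178 155.41 216
179 155.48 215
180 155.75 270
```

```bash
python3 -m inch '[[0,0,0.0009,0,1],[0,0,0.0009,0,1],[0,0,0.0009,0,1]]'; python3 st.py s5 2>/dev/null; python3 fit2.py s5 low 149 162
```

```text
clock: 5.65
eef_pos: [0.5734, 0.0048, 0.0975]
tool_rot: [0.976, 0.219, 0.001, 0.0]
ft_force: [0.8, -3.6, 6.3]
grip_width: 0.0
t 5.65 eef [0.5734 0.0048 0.0975] q [0.9757 0.2191 0.0006 0.0003] F [ 0.7901 -3.6195  6.2991] w 0.0
pp tool shift [-0.0005 -0.0004 -0.0115]
op tool shift [ 0.0422 -0.1629 -0.0116]
-0.7 [[0.2666, 0.0672, 0.212, -0.6], [0.2788, 0.0675, 0.212, -0.6]] level tip px [172.71 155.44]
-0.5 [[0.2713, 0.0675, 0.212, -0.6], [0.2717, 0.0678, 0.212, -0.6]] level tip px [172.69 155.57]
-0.3 [[0.3042, 0.0685, 0.212, -0.4], [0.313, 0.0685, 0.212, -0.6]] level tip px [172.82 155.45]
0 [[0.2584, 0.0693, 0.212, -0.4], [0.2779, 0.0695, 0.212, -0.4]] level tip px [172.76 155.51]
171 154.53 206
172 157.02 257
173 161.0 74
174 157.47 213
175 156.98 284
176 156.4 245
177 156.36 224
178 156.58 214
179 156.68 240
180 157.23 360
```

View pics/s5_b.png

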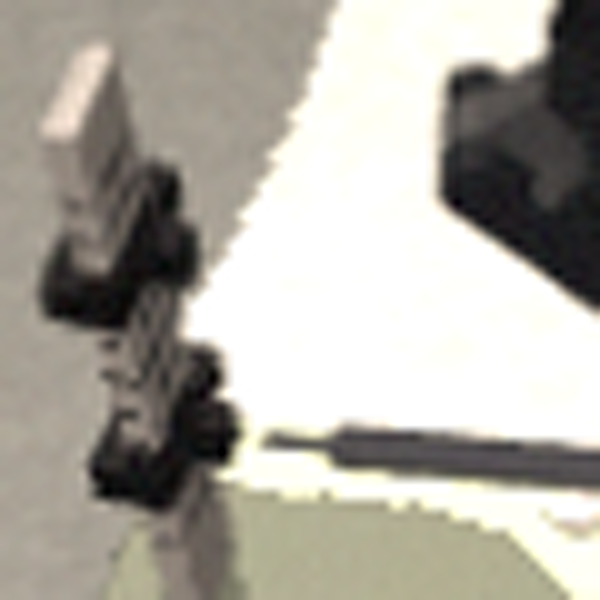

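```bash
python3 fit2.py s5 low 150 159|tail -8; python3 -c "
import numpy as np;g=np.load('s5.npy').mean(2).astype(int);print(g[150:164,172:180]);g=np.load('s4.npy').mean(2).astype(int);print(g[150:160,172:180])"
```

```text
172 154.42 175
174 155.61 142
175 155.53 209
176 155.6 209
177 155.66 195
178 155.71 179
179 156.0 207
180 156.23 285
[[191 193 195 193 190 192 193 191]
 [187 190 191 191 190 190 190 188]
 [187 190 191 194 195 193 191 185]
 [146 181 193 192 193 193 192 190]
 [140 187 182 173 166 172 175 179]
 [123 174 131  89 102 120 134 145]
 [161 163 100  75  59  57  57  58]
 [187 186 187 185 185 186 169 145]
 [187 187 185 186 185 186 185 187]
 [184 186 185 186 185 185 188 187]
 [144 184 183 183 186 183 185 184]
 [111 111 112 111 149 156 150 153]
 [111 112 110 111 112 112 112 114]
 [113 110 113 111 110 111 112 113]]
[[191 194 195 192 189 190 191 191]
 [185 189 190 190 190 192 190 187]
 [188 191 189 194 195 193 191 188]
 [147 180 193 192 192 192 192 189]
 [141 178 150 140 133 155 174 177]
 [124 167  98  54  57  60  59  76]
 [159 187 171 146 133 111  99  83]
 [187 187 186 187 184 186 187 186]
 [185 187 186 185 186 187 187 187]
 [185 187 187 186 186 185 187 187]]
```

```bash
python3 -m inch '[[0,0,0,0,1],[0,0,0,0,1],[0,0,0,0,1],[0,0,0,0,1],[0,0,0,0,1],[0,0,0,0,1],[0,0,0,0,1],[0,0,0,0,1],[0,0,0,0,1],[0,0,0,0,1]]'; python3 -m inch '[[0,0,-0.003,0,1],[0,0,-0.006,0,1],[0,0,-0.009,0,1],[0,0,-0.012,0,1],[0,0,-0.02,0,1],[0,0,-0.035,0,1],[0,0,-0.04,0,1],[0,0,-0.04,0,1]]'; python3 st.py s6 2>/dev/null
```

```text
clock: 7.05
eef_pos: [0.5734, 0.0048, 0.0975]
tool_rot: [0.976, 0.219, 0.001, 0.0]
ft_force: [0.3, -4.2, 6.6]
grip_width: 0.0
clock: 8.05
eef_pos: [0.5734, 0.0049, 0.1378]
tool_rot: [0.976, 0.219, 0.001, 0.0]
ft_force: [-0.2, 1.0, -0.5]
grip_width: -0.0002
t 8.05 eef [0.5734 0.0049 0.1378] q [0.9757 0.2191 0.0008 0.0002] F [-0.2201  1.0184 -0.5448] w -0.0002
pp tool shift [-0.0007 -0.0003  0.0288]
op tool shift [ 0.0421 -0.1628  0.0288]
```

View pics/s6_a.png

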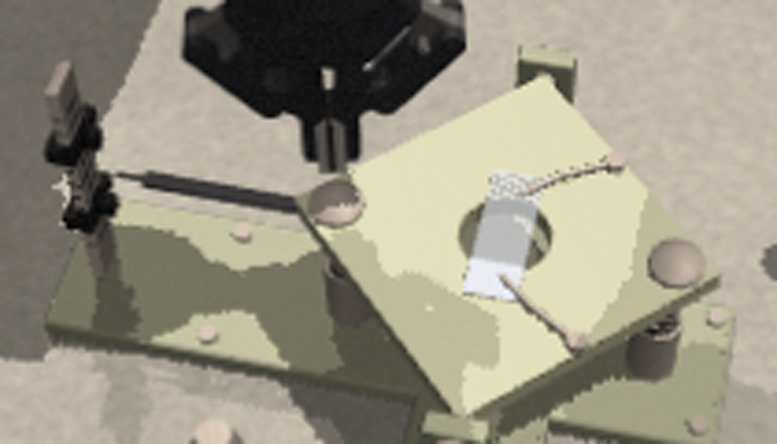

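```bash
python3 -m inch '[[0.005,-0.02,-0.015,0,1],[0.015,-0.06,-0.015,0,1],[0.026,-0.1,-0.015,0,1],[0.036,-0.14,-0.015,0,1],[0.042,-0.163,-0.01,0,1],[0.042,-0.163,0.01,0,1],[0.042,-0.163,0.022,0,1],[0.042,-0.163,0.022,0,1],[0.042,-0.163,0.022,0,1]]'; python3 st.py s7 2>/dev/null
```

```text
clock: 9.32
eef_pos: [0.5416, 0.1702, 0.1156]
tool_rot: [0.976, 0.219, 0.0, -0.0]
ft_force: [-0.2, -0.4, 0.2]
grip_width: -0.0002
t 9.32 eef [0.5416 0.1702 0.1156] q [ 0.9758  0.2188  0.0004 -0.0001] F [-0.1641 -0.3719  0.1927] w -0.0002
pp tool shift [-0.0424  0.1627  0.0066]
op tool shift [0.0002 0.0002 0.0066]
```

View pics/s7_a.png

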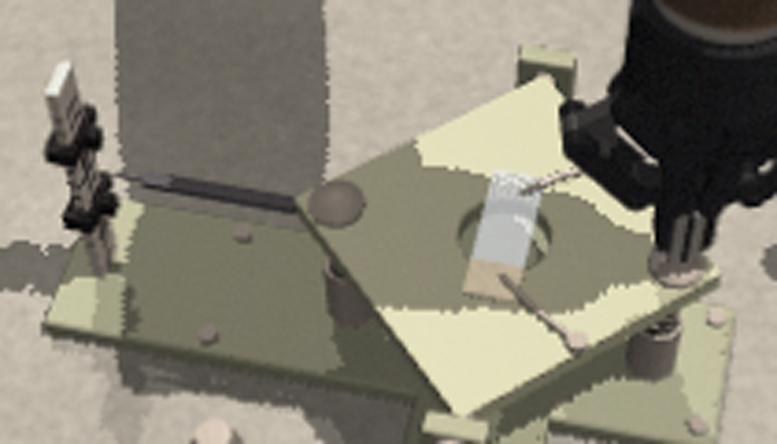

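```bash
python3 fit2.py s7 high 140 154; python3 fit2.py s6 high 140 154 | head -4
```

```text
-0.7 [[0.2151, 0.1198, 0.212, -0.8], [0.2474, 0.1195, 0.212, -0.8]] level tip px [168.43 137.9 ]
-0.5 [[0.218, 0.1205, 0.212, -0.6], [0.218, 0.1202, 0.212, -0.6]] level tip px [168.57 137.84]
-0.3 [[0.2213, 0.1208, 0.212, -0.6], [0.2215, 0.121, 0.212, -0.6]] level tip px [168.55 137.95]
0 [[0.2141, 0.1218, 0.212, -0.6], [0.2275, 0.122, 0.212, -0.6]] level tip px [168.47 137.9 ]
171 150.31 266
172 143.84 239
173 147.0 38
174 148.0 25
175 148.0 37
176 148.0 39
177 148.0 33
178 150.0 27
179 149.65 85
180 150.0 68
-0.7 [[3.0722, 0.1205, 0.21, -0.6], [3.0802, 0.1208, 0.21, -0.6]] level tip px [168.57 137.64]
-0.5 [[3.0703, 0.1212, 0.21, -0.6], [3.0722, 0.121, 0.21, -0.6]] level tip px [168.51 137.58]
-0.3 [[3.1031, 0.1212, 0.21, -0.6], [3.1132, 0.1218, 0.21, -0.4]] level tip px [168.51 137.78]
0 [[3.0643, 0.1225, 0.21, -0.4], [3.0765, 0.1228, 0.21, -0.4]] level tip px [168.61 137.64]
```

```bash
python3 -m inch '[[0,0,0.004,0,1],[0,0,0.008,0,1],[0,0,0.012,0,1],[0,0,0.0158,0,1],[0,0,0.0158,0,1],[0,0,0.0158,0,1]]'; python3 st.py s8 2>/dev/null; python3 fit2.py s8 high 134 145; python3 -c "
import numpy as np;g=np.load('s8.npy').mean(2).astype(int);print(g[133:148,166:178])"
```

```text
clock: 10.22
eef_pos: [0.5414, 0.171, 0.0997]
tool_rot: [0.976, 0.219, 0.001, -0.001]
ft_force: [-1.0, 1.4, 4.8]
grip_width: -0.0
t 10.22 eef [0.5414 0.171  0.0997] q [ 0.9756  0.2194  0.0005 -0.0006] F [-1.0323  1.4285  4.7975] w -0.0
pp tool shift [-0.0427  0.1635 -0.0095]
op tool shift [ 0.0001  0.001  -0.0093]
-0.7 [[0.2262, 0.1198, 0.212, -0.8], [0.2578, 0.1195, 0.212, -0.8]] level tip px [168.43 137.9 ]
-0.5 [[0.2274, 0.1202, 0.212, -0.6], [0.2282, 0.1205, 0.212, -0.6]] level tip px [168.59 137.93]
-0.3 [[0.2302, 0.1208, 0.212, -0.6], [0.2311, 0.121, 0.212, -0.6]] level tip px [168.55 137.95]
0 [[0.2251, 0.1218, 0.212, -0.6], [0.2398, 0.122, 0.212, -0.6]] level tip px [168.47 137.9 ]
171 139.66 145
172 140.01 196
173 140.4 105
174 141.0 41
175 141.0 27
177 143.0 28
178 143.0 52
179 143.48 89
180 143.63 91
[[154 188 187 187 187 183 172 125 108 107 108 102]
 [ 94 142 187 188 189 190 190 167 109 108 105 108]
 [ 39  90 187 189 191 194 195 178 107 107 107 111]
 [ 25  79 188 186 189 191 192 171 106 105 107 108]
 [ 19  67 163 188 190 193 191 172 107 105 106 108]
 [ 16  78 181 190 194 192 191 170 106 107 104 107]
 [ 24  92 182 181 144 138 142 166 161 108 105 106]
 [ 69 139 182 175 109  92  91 108 116 103  96  98]
 [174 181 185 186 180 170 140 129  68  77  84  95]
 [189 189 193 192 189 186 184 182 156  98  88  90]
 [189 190 194 194 186 188 188 187 165 109 102  77]
 [161 192 191 185 182 187 190 189 166 105 105  98]
 [157 193 188 186 185 190 192 190 166 105 106 105]
 [108 100 104 143 191 196 198 194 168 108 104 102]
 [ 97  49  51  74 140 195 197 195 191 165 105 107]]
```

View pics/s8_b.png

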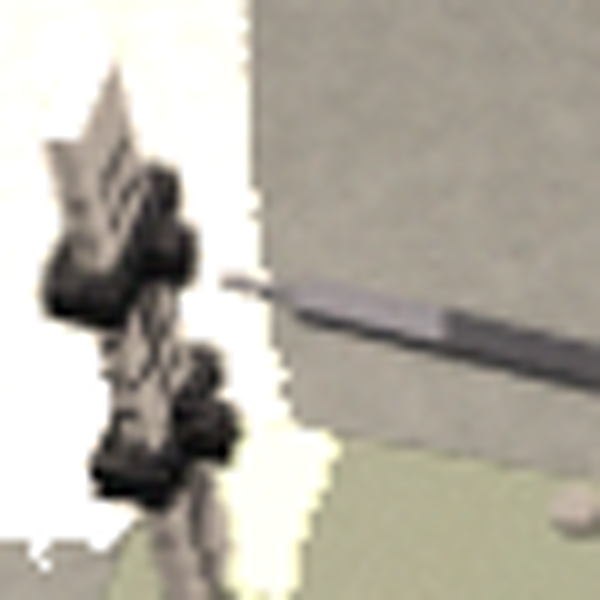

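```bash
python3 -m inch '[[0,0,0.0007,0,1],[0,0,0.0014,0,1],[0,0,0.0014,0,1],[0,0,0.0014,0,1]]'; python3 st.py s9 2>/dev/null; python3 fit2.py s9 high 132 144|tail -10; python3 ov.py s9 -25.2 0.1207 -0.6 -0.35 a;python3 -c "
import numpy as np;g=np.load('s9.npy').mean(2).astype(int);print(g[133:145,166:178])"
```

```text
clock: 10.88
eef_pos: [0.5414, 0.171, 0.0985]
tool_rot: [0.976, 0.219, 0.001, -0.001]
ft_force: [-1.6, 2.7, 5.8]
grip_width: -0.0
t 10.88 eef [0.5414 0.171  0.0985] q [ 0.9756  0.2194  0.0006 -0.0007] F [-1.5967  2.6948  5.7841] w -0.0
pp tool shift [-0.0427  0.1635 -0.0108]
op tool shift [ 0.0001  0.0011 -0.0105]
0 [[0.2283, 0.1218, 0.212, -0.6], [0.2405, 0.122, 0.212, -0.6]] level tip px [168.47 137.9 ]
171 138.71 147
172 139.08 167
173 139.41 112
174 140.0 37
175 140.0 31
177 142.0 36
178 142.36 83
179 142.56 88
180 142.67 83
[219 267]
[[201 262]
 [187 295]
 [179 260]
 [193 227]]
[[156 189 186 188 186 184 184 173 107 107 106 103]
 [ 94 142 187 188 189 189 191 175 108 107 104 107]
 [ 40  92 189 188 191 195 195 178 108 106 109 110]
 [ 27  79 190 187 190 191 190 171 108 106 107 109]
 [ 14  67 164 188 191 194 191 186 159 104 106 107]
 [ 17  79 183 184 145 144 155 154 117 105 104 106]
 [ 23  91 184 176 111  83  98 107 109 101  99 100]
 [ 70 139 182 186 181 170 142 128  70  74  89  99]
 [174 180 187 188 189 187 187 187 163  98  83  93]
 [187 191 193 191 189 187 189 187 165 106  94  67]
 [188 192 195 192 186 187 190 186 166 107 110  99]
 [163 193 193 186 184 186 190 190 185 159 107 107]]
```

View pics/s9_ova.png

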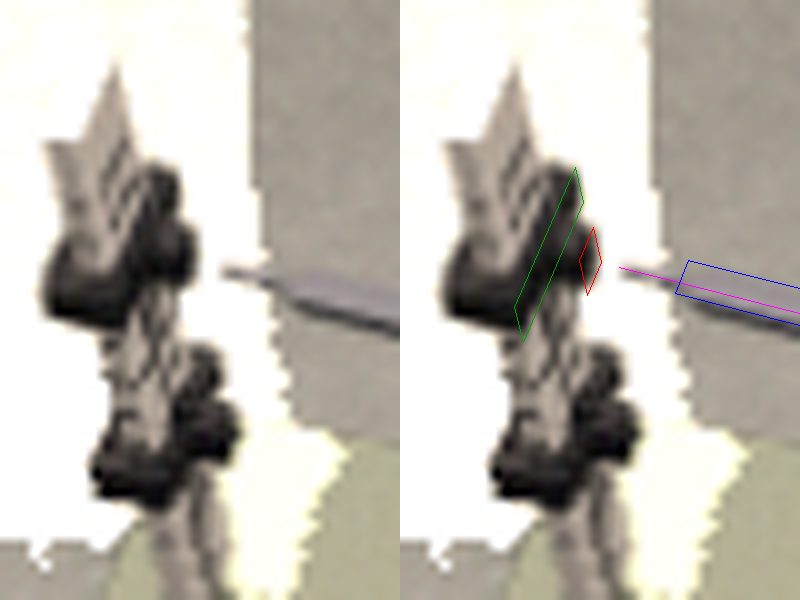

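```bash
python3 -m inch '[[0,0,0.0004,0,1],[0,0,0.0004,0,1],[0,0,0.0004,0,1]]'; python3 st.py s10 2>/dev/null; python3 fit2.py s10 high 132 144|tail -10; python3 -c "
import numpy as np;g=np.load('s10.npy').mean(2).astype(int);print(g[134:143,166:178])"
```

```text
clock: 11.4
eef_pos: [0.5414, 0.171, 0.0981]
tool_rot: [0.976, 0.219, 0.001, -0.001]
ft_force: [-1.4, 2.6, 6.7]
grip_width: 0.0005
t 11.4 eef [0.5414 0.171  0.0981] q [ 0.9756  0.2194  0.0006 -0.0007] F [-1.4335  2.5979  6.6627] w 0.0005
pp tool shift [-0.0427  0.1635 -0.0112]
op tool shift [ 0.0001  0.0011 -0.0109]
0 [[0.2227, 0.1218, 0.212, -0.6], [0.2352, 0.122, 0.212, -0.6]] level tip px [168.47 137.9 ]
171 138.64 160
172 138.67 152
173 139.02 177
175 140.0 38
176 140.0 32
177 141.6 72
178 142.0 59
179 142.35 80
180 142.55 91
[[ 95 143 187 185 189 189 191 177 106 108 106 106]
 [ 41  90 189 188 191 194 195 177 110 105 108 109]
 [ 24  79 190 188 189 192 191 172 107 105 106 108]
 [ 18  68 164 189 191 193 192 186 160 105 106 106]
 [ 11  80 182 179 127 130 138 130 113 106 106 106]
 [ 24  92 183 180 131  84  85  93 100 107 102 100]
 [ 70 138 184 185 184 180 171 126  84  67  73  91]
 [174 181 187 188 189 189 192 186 164 101  90  75]
 [189 189 193 193 188 188 187 187 166 106  97  61]]
```

```bash
python3 -m inch '[[0,0,0.0002,0,1],[0,0,0.0002,0,1],[0,0,0.0002,0,1],[0,0,0.0002,0,1],[0,0,0.0002,0,1],[0,0,0.0002,0,1],[0,0,0.0002,0,1],[0,0,0.0002,0,1],[0,0,0.0002,0,1],[0,0,0.0002,0,1]]'; python3 st.py s11 2>/dev/null; python3 fit2.py s11 high 132 144|tail -10; python3 -c "
import numpy as np;g=np.load('s11.npy').mean(2).astype(int);print(g[134:143,166:178])"
```

```text
clock: 12.8
eef_pos: [0.5414, 0.171, 0.0979]
tool_rot: [0.976, 0.219, 0.001, -0.001]
ft_force: [-1.3, 2.3, 6.5]
grip_width: 0.0001
t 12.8 eef [0.5414 0.171  0.0979] q [ 0.9756  0.2194  0.0006 -0.0007] F [-1.2621  2.3334  6.4745] w 0.0001
pp tool shift [-0.0427  0.1635 -0.0113]
op tool shift [ 0.0001  0.0011 -0.0111]
171 138.54 146
172 138.66 149
173 138.67 139
174 140.0 26
175 140.0 39
176 140.0 32
177 142.0 43
178 142.0 60
179 142.0 57
180 142.46 88
[[ 95 143 187 186 190 191 190 178 107 107 105 108]
 [ 41  90 188 189 192 194 196 178 108 107 108 110]
 [ 25  79 189 188 190 191 191 171 107 105 107 108]
 [ 16  66 163 189 184 170 192 185 160 107 105 107]
 [ 12  80 184 179 121 119 136 130 111  96 106 106]
 [ 24  93 182 178 132 107  89  82  94 114 125 100]
 [ 70 139 183 185 184 182 181 162  81  67  73  81]
 [176 181 187 187 187 190 194 191 163 102  96  86]
 [188 189 193 192 189 189 187 187 164 106  97  62]]
```

View pics/s11_b.png

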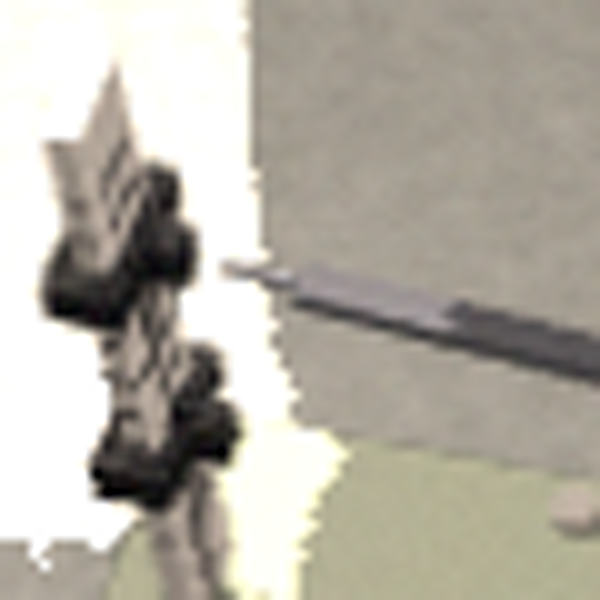

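```bash
python3 -m inch '[[0,0,0,0,1],[0,0,0,0,1],[0,0,-0.003,0,1],[0,0,-0.006,0,1],[0,0,-0.009,0,1],[0,0,-0.012,0,1],[0,0,-0.025,0,1],[0,0,-0.06,0,1],[0,0,-0.1,0,1],[0,0,-0.1,0,1]]'; python3 -m inch '[[0,0,0,0,1],[0,0,0,0,1],[0,0,0,0,1],[0,0,0,0,1]]'; python3 st.py s12 2>/dev/null; python3 -c "
import numpy as np
a=np.load('s12.npy').mean(2);b=np.load('s6.npy').mean(2)
for g in(a,b):print(g[144:151,170:178].astype(int))"
```

```text
clock: 14.2
eef_pos: [0.5435, 0.1707, 0.2016]
tool_rot: [0.976, 0.219, 0.004, -0.0]
ft_force: [0.0, 0.7, 0.7]
grip_width: -0.0001
clock: 14.7
eef_pos: [0.5408, 0.1701, 0.1964]
tool_rot: [0.976, 0.219, -0.001, 0.0]
ft_force: [-0.2, 0.4, -0.4]
grip_width: -0.0001
t 14.7 eef [0.5408 0.1701 0.1964] q [ 0.9757  0.2191 -0.0007  0.0001] F [-0.1658  0.3843 -0.4105] w -0.0001
pp tool shift [-0.0416  0.163   0.0874]
op tool shift [0.0011 0.0005 0.0874]
[[105 105 108 106 104 104 105 105]
 [103 107 107 106 105 103 104 102]
 [103  91  85  86  98 104 104 102]
 [ 66  67  52  54  56  64  71  69]
 [ 72 103 101  84  80  66  60  57]
 [ 58 107 107 108 108 109 108  98]
 [ 66 108 109 111 111 108 106 101]]
[[180 186 186 187 184 183 183 184]
 [183 189 190 189 184 183 183 181]
 [182 151 130 137 168 185 181 178]
 [110 105  58  61  68  75  86  93]
 [128 183 174 144 133  98  78  70]
 [108 188 189 190 190 190 189 167]
 [117 190 189 193 194 193 188 174]]
```

View pics/s12.png

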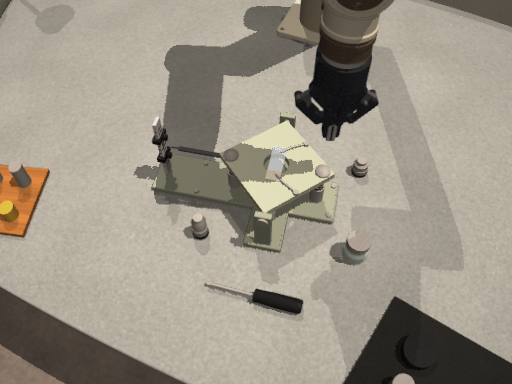

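View pics/s12_a.png

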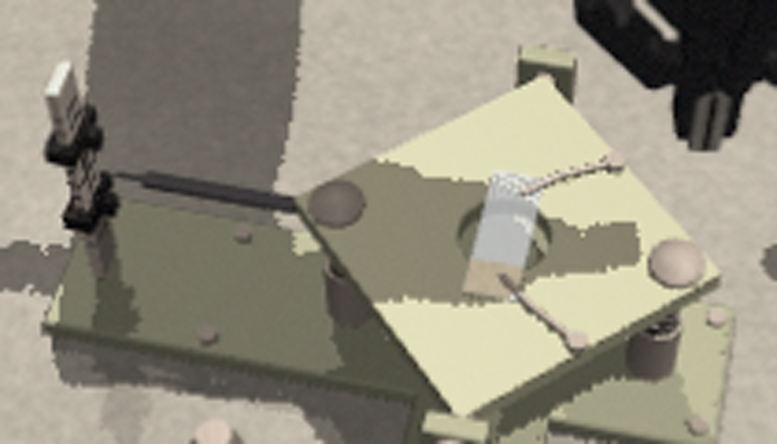

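The final picture shows the stage level, with the pointer tip at about (171, 147) as it was at the start. The tabs, objectives, jar and screwdriver are where they were, and the gripper is clear of everything.

```bash
python3 -c "
from workcell import bot
print(bot.job_done(), bot.get_obs()['clock'])"
```

```text
the job is handed in; nothing more can be done
the job is handed in; nothing more can be done
```

I pressed both pads in the order asked with the shut fingertips, held each for over a second, and let the stage spring back level each time. The job was handed in at about 15 s of the 48 s allowed.

| Press | Pad travel | Pointer, from travel | Tab, fitted in the picture | Wrist force |
|---|---|---|---|---|
| Pad beside the pointer | 11.5 mm | 27 mm down | 27 mm below rest | 6.6 N |
| Opposite pad | 11.1 mm | 26 mm up | 25.5–26 mm above rest | 6.5 N |

**Last checks:** the pointer is back at its rest pixel. The tabs, objectives, jar and screwdriver look unmoved, and the wrist force is about zero with the gripper clear of everything.

**Disagreement:** at the upper tab the two readings differed slightly. The picture put the tip just under 1 mm low and the finger travel put it about 0.5 mm high, so I stopped between them. One pixel is about 3 mm there, so each level is good to only about 1 mm.

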